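# Set the stream selector to the red mark and prime it

### The job

On the blue stream selector, push the black lever round with the outside of the fingers until its pointer aims at the middle of the red mark, without pinching it, and leave it there. Then press the white prime button fully down and let it go. Leave the bottle, the beaker and the vial where they stand.

Things in the scene. Friction and masses are not known exactly. Their poses are not given: they have to be found in the camera images.
- hub (a point): On the vertical axis of the selector's ring, at the height of the housing's top (60 mm above the table). The axes are those of the housing: z up. The housing is a fixed blue box 280 x 280 x 60 mm high, centred on this axis, with a white dial face of 132 mm radius on top; it stands at varying places and yaw, and the marks and the arc of the lever lie on its +x side, away from the robot.
- lever (a joint): Angle of ring and lever, rad: 0 at the stop, grows counter-clockwise seen from above, to 2.7 at the other stop. At value q the lever points from the hub in the direction (q - 1.4) rad from the housing's x axis. It starts between 0 and 0.4; the marks lie at 0.8, 1.3, 1.8 and 2.3, red at any one of them. Friction about 0.1 N m; no spring, it stays where it is left.
- lever_end (a point): Top of the lever's outer end, 100 mm from the axis, 53 mm above the housing's top. The lever is an upright black bar, 14 mm thick, with a white line along its top, running straight from 30 mm behind the axis to 100 mm in front of it, fixed on an aluminium ring (radius 58 mm, its top 15 mm above the housing's top). Its x axis points outward along the lever, z up.
- lever_push (a point): Point inside the bar, 85 mm from the axis, 33 mm above the housing's top, midway between its two flat upright side faces (7 mm to either side). The faces reach from 16 to 50 mm above the housing's top and beyond the ring overhang the dial. Push one face sideways; fingers pressing on both faces at once (lever_c2 counter-clockwise, lever_c3 clockwise) count as pinching.
- aim (a point): The point just ahead of the lever's short white pointer, 118 mm from the axis along the lever, 1 mm above the housing's top: where a mark's centre lies when the lever is set to that mark. Turns with the lever.
- red_mark: Red round dot, 16 mm diameter, flat on the dial 118 mm from the axis, 1 mm above the housing's top; origin at its centre. Nothing to bump into.
- yellow_mark: Yellow dot of the same kind: another stream, not wanted.
- green_mark: Green dot of the same kind, not wanted.
- black_mark: Black dot of the same kind, not wanted.
- prime_top (a point): Centre of the top of the white prime button, 28 mm diameter, in a black collar on the housing's top, on the robot's side of the ring (98 mm from the axis towards the housing's -x, 40 mm to its -y). Pressed straight down.
- prime (a joint): Travel of the prime button, m: 0 out, 0.006 fully down; springs back; about 5 N when fully down.
- amber_bottle: Loose amber bottle with blue cap, 56 mm diameter, 115 mm high, on the table to the left of the housing; origin at the centre of its underside.
- beaker: Loose glass beaker, 66 mm diameter, 80 mm high, on the table to the right of the housing; origin at the centre of its underside.
- vial: Loose vial with white cap, 22 mm diameter, 42 mm high, standing on the housing's top at its left corner nearest the robot; origin at the centre of its underside.
Things that resemble listed ones, but are neither listed nor needed, are in the scene too. Several things have the shape of the vial; the one meant has the colours described above.

How it is judged:
By the outcome, as a careful person would: the job done as asked, in the order asked, and still so for the second after the job is handed in, with the robot touching nothing.
It also fails if it takes over 53 s, if anything falls off the work surface, if the arm or the gripper's body presses on something with over 40 N, if the wrist force passes 120 N, or if a joint passes its speed limit or range.

### The arm

A 6-joint arm with a two-finger parallel gripper is mounted at the origin on the work surface. World frame = base frame: x ahead of the robot, y to its left, z up, the work surface at z = 0. Lengths are in m, angles in rad, forces in N, time in s.
With the tool pointing down it reaches from about 0.25 to 0.725 m from the base axis. Payload 4 kg.
Tool frame: the origin (TCP) lies midway between the tips of the shut fingers; the grasp point (between the pads) lies 19 mm behind it; z points along the fingers, y is the line along which they close (so a half turn about z gives the same grasp; the last joint's range is limited). The gripper opens to 85 mm and grips with 20 to 120 N. Pads are 22 mm wide; open, the fingers measure 114 mm over their backs; the gripper's body (76 mm by 85 mm) begins 54 mm behind the grasp point. The pads swing forward as they close: fully open they stand 13 mm farther back than shut.
Start: joints at [-1.329, 0.241, 0.005, 1.335, 0, 1.571], TCP at [0.12, -0.485, 0.231] pointing down, gripper open.
Joint ranges: [-2.72, 2.72], [-1.05, 1.87], [-1.09, 1.28], [-1.99, 2.15], [-1.42, 1.44], [-3.14, 3.14]. Speed limits (rad/s): [2.79, 2.79, 3.14, 3.14, 3.14, 3.14].

### API

Orientations are given as a unit quaternion [x, y, z, w].
In Python, from workcell import bot gives the robot as it stands. The module is installed in compiled form; this text tells all that it offers.
- The arm moves only by the tool drive_tool, never from a script. Its arguments are lists of equal length, an entry for each row: "slide": the shift along the tool's x, y, z scaled (see below), a list of three; "rotation": the turn, a rotation vector about the tool's x, y, z scaled (see below), a list of three. A call has exactly 8 rows; each row is the pose to reach, as a shift and turn from the pose commanded when the call began, along the tool's axes at that moment; what a row does not reach only later rows make up. The controller multiplies each number of a shift by 250 mm and each number of a turn by 0.5 rad. A row lasts 1/8 s, in which the tool goes at most 62.5 mm and 10.7 degrees, less where a joint would pass 70% of its speed; a pose out of reach is approached as far as the arm can. A call with a number of a shift or a turn outside -1 to 1 is refused whole. A call with a gripper value outside its range is refused whole. "gripper" is the opening, from 0 (shut) to 1 (fully open), set as the call begins (left out, the last holds). The fingers move at their own pace and stop on an object; the grip force is fixed at half the most. Time passes only in rows, so rows that repeat a pose let the fingers close, or fill a call up. It gives the time, the measured TCP pose, the force, the opening and the grip force at its end, in the units of the state.
- bot.get_obs(): the state, without advancing time (a new reading comes with each control period).
- bot.camera(name): name is "scene" or "top" or "wrist"; returns a dict with "image" (480x640x3 uint8, red, green, blue), "z_map" (480x640 float32, m along the optical axis (not along the pixel's ray), 0 where there is no reading), "camera_matrix" (3x3 intrinsics, pixels), "xyz" and "orientation" of the camera in the world. Camera axes: x right, y up, looking along -z (the intrinsics and any distortion apply to the point x, -y, -z); pixel columns grow to the right and rows downward; lengths in m; the calibration is good to about 2 mm. A picture is of the moment at which its call begins.
- bot.job_done(): hands the job in; it is judged then, once.
The state is a dict: "clock": time; "joint_pos": joint angles; "joint_vel": joint speeds; "tau": joint torques, N m; "eef_pos": TCP position; "tool_rot": TCP orientation; "ft_force": force on the tool from outside, world axes, zero at the start; "ft_torque": the same for the moment, N m; "grip_width": finger opening in m; "grasp_force": force on a finger pad.
Only numpy, scipy, OpenCV 4.12 (cv2) and the standard library are available. Lean on these libraries where they do the work, as an engineer would, in place of code of your own. Each camera call takes 0.05 s, during which the arm holds its last target. There are 200 camera calls.

## Working session

There is one attempt and no reset: what is moved stays moved. The work goes in short steps, Python scripts to look and compute and a tool call to move; the robot and the scene stay as the last step left them, time stands still between calls to the robot, and variables do not carry over. Pictures are saved under pics/ and viewed, at most 10 in all, crops included, and the job is handed in when it is done.

Besides the shell and the picture viewer there is one more tool, called after ">>>" in YAML: its name, and indented under it one key for each argument. drive_tool: Moves the arm, as the interface text tells. Shifts and turns lie within -1 to 1; 1 stands for 250 mm of shift or 0.5 rad of turn. Its arguments: {"type":"object","properties":{"slide":{"type":"array","items":{"type":"array","items":{"type":"number"}}},"rotation":{"type":"array","items":{"type":"array","items":{"type":"number"}}},"gripper":{"type":"number"}},"required":["slide","rotation"]}

```bash
mkdir -p pics; cat > h.py <<'E'
import numpy as np, cv2
from scipy.spatial.transform import Rotation as R
from workcell import bot
def snap(name,fn):
    c=bot.camera(name); np.savez(f'{name}.npz',**c)
    cv2.imwrite(f'pics/{fn}.png',cv2.cvtColor(c['image'],cv2.COLOR_RGB2BGR)); return c
def ray(c,u,v):
    K=c['camera_matrix']; d=np.array([(u-K[0,2])/K[0,0],-(v-K[1,2])/K[1,1],-1.0])
    return np.array(c['xyz']), R.from_quat(c['orientation']).apply(d)
def at_z(c,u,v,z):
    o,d=ray(c,u,v); return o+d*(z-o[2])/d[2]
def at_depth(c,u,v):
    o,d=ray(c,u,v); return o+d*np.median(c['z_map'][v-1:v+2,u-1:u+2])
E
python3 - <<'E'
from h import *
c=snap('top','top1'); print(c['xyz'],c['orientation'],c['camera_matrix'])
c=snap('scene','scene1')
o=bot.get_obs(); print(o['clock'],o['eef_pos'],o['tool_rot'],o['ft_force'],o['grip_width'])
E
```

```text
[0.34610121 0.01780412 0.99300764] [ 0.06472469 -0.07286227 -0.69905891  0.70839145] [[552.75725913   0.         313.46970398]
 [  0.         552.75725913 238.16889725]
 [  0.           0.           1.        ]]
0.1 [ 0.11959645 -0.48490998  0.23049169] [ 9.92701844e-01  1.20590914e-01 -9.35669800e-05 -9.33449438e-04] [ 0.70679736  0.19300483 -0.48467046] 0.08559277403736697
```

View pics/top1.png

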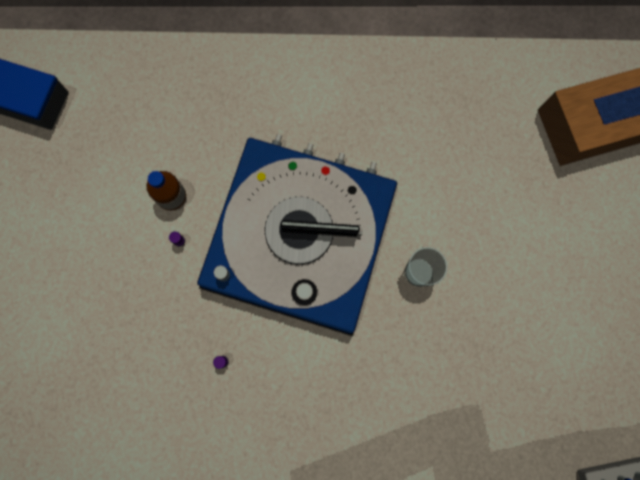

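View pics/scene1.png

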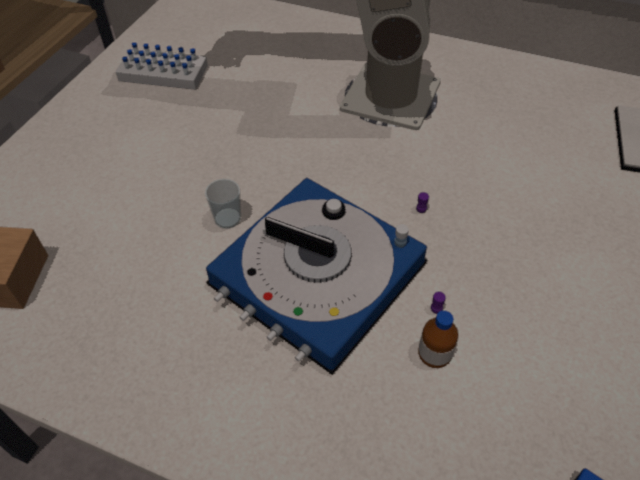

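The top view shows the marks: yellow (262,177), green (293,166), red (325,170) and black (352,190). The lever end is at about (359,230), the button at (304,292) and the vial at (221,273). Clockwise to counter-clockwise the order is black, red, green, yellow, so red should be at q=1.3. Next I'll fit the housing pose.

```bash
cat > fit.py <<'E'
from h import *
def fit(c,uv):
    P=np.array([at_z(c,u,v,0.061)[:2] for u,v in uv]); a=np.array([.8,1.3,1.8,2.3])-1.4
    M=0.118*np.c_[np.cos(a),np.sin(a)]
    Pm,Mm=P.mean(0),M.mean(0); H=(M-Mm).T@(P-Pm)
    yaw=np.arctan2(H[0,1]-H[1,0],H[0,0]+H[1,1]); r=np.array([[np.cos(yaw),-np.sin(yaw)],[np.sin(yaw),np.cos(yaw)]])
    hub=Pm-r@Mm; print('hub',hub,'yaw',yaw,'res',np.abs(P-hub-M@r.T).max()); return hub,yaw,r
E
python3 - <<'E'
from fit import *
c=dict(np.load('top.npz')); im=c['image']
hsv=cv2.cvtColor(im,cv2.COLOR_RGB2HSV).astype(int)
def cen(u,v,w):
    p=im[v-8:v+9,u-8:u+9].astype(float); 
    wt={'b':np.clip(110-p.max(2),0,None),'c':np.clip((p.max(2)-p.min(2))-50,0,None)}[w]
    yy,xx=np.mgrid[v-8:v+9,u-8:u+9]; return (xx*wt).sum()/wt.sum(),(yy*wt).sum()/wt.sum()
uv=[cen(352,190,'b'),cen(325,170,'c'),cen(293,166,'c'),cen(262,177,'c')]; print(np.round(uv,1))
hub,yaw,r=fit(c,uv)
e=at_z(c,359,230,.11)[:2]; b=at_z(c,282,226,.11)[:2]
print('end',e,'back',b)
for p in (e,b): print(np.linalg.norm(p-hub))
d=e-hub; print('q',np.arctan2(d[1],d[0])-yaw+1.4, 'q2',np.arctan2(*(e-b)[::-1])-yaw+1.4)
print('button geom',hub+r@[-.098,-.04], at_depth(c,304,292), 'vial',at_depth(c,221,272))
print('bottle',at_depth(c,156,179),'beaker',at_z(c,430,262,0.04))
E
```

```text
[[352.4 189.1]
 [325.1 170.1]
 [292.2 165.4]
 [260.8 176.1]]
hub [0.54342803 0.03286631] yaw -0.2799641163226512 res 0.0008688863458050228
end [ 0.53516589 -0.06562201] back [0.53999443 0.0603237 ]
0.09883427015298964
0.02767123992696691
q 0.025474244709953187 q2 0.07084827101897773
button geom [0.43819078 0.02150317] [0.43530424 0.02287659 0.08254292] vial [0.46399687 0.1576797  0.10212968]
bottle [0.61451721 0.26884674 0.11687173] beaker [ 0.49481195 -0.19620581  0.04      ]
```

>>> drive_tool:
  slide:
    - [0.12,-0.08,0]
    - [0.24,-0.16,0]
    - [0.36,-0.25,0]
    - [0.48,-0.33,0]
    - [0.6,-0.41,0]
    - [0.72,-0.49,0]
    - [0.84,-0.57,0]
    - [0.966,-0.658,0]
  rotation:
    - [0,0,0]
    - [0,0,0]
    - [0,0,0]
    - [0,0,0]
    - [0,0,0]
    - [0,0,0]
    - [0,0,0]
    - [0,0,0]
  gripper: 0

```text
clock: 1.1
eef_pos: [0.3152, -0.2669, 0.231]
tool_rot: [0.993, 0.12, -0.0, -0.0]
ft_force: [0.2, -0.4, 0.2]
grip_width: 0.0001
grasp_force: 0.0
```

>>> drive_tool:
  slide:
    - [0.12,-0.08,0]
    - [0.24,-0.16,0]
    - [0.36,-0.25,0]
    - [0.48,-0.33,0]
    - [0.6,-0.41,0]
    - [0.72,-0.49,0]
    - [0.84,-0.57,0]
    - [0.966,-0.658,0]
  rotation:
    - [0,0,0.07]
    - [0,0,0.14]
    - [0,0,0.21]
    - [0,0,0.28]
    - [0,0,0.35]
    - [0,0,0.42]
    - [0,0,0.5]
    - [0,0,0.584]

```text
clock: 2.1
eef_pos: [0.5103, -0.0495, 0.2308]
tool_rot: [1.0, -0.026, -0.0, 0.0]
ft_force: [-0.3, 0.4, -0.4]
grip_width: 0.0002
grasp_force: 0.0
```

```bash
python3 - <<'E'
from h import *
c=snap('wrist','w1'); o=bot.get_obs(); print(o['clock'],o['eef_pos'],R.from_quat(o['tool_rot']).as_matrix().round(3),o['ft_force'],o['grip_width'],c['xyz'])
E
```

```text
2.15 [ 0.51324399 -0.04619626  0.23052103] [[ 0.999 -0.049  0.002]
 [-0.049 -0.999  0.003]
 [ 0.002 -0.003 -1.   ]] [3.80951096 1.93975936 0.58328973] 0.00012551981298703616 [ 0.58252488 -0.05321932  0.37287962]
```

View pics/w1.png

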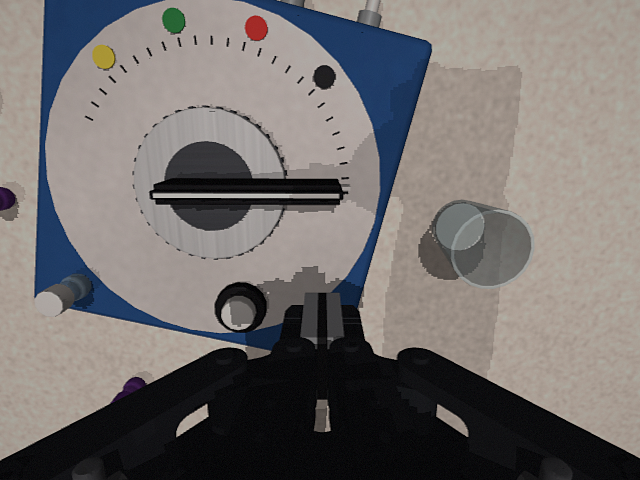

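The wrist view shows black (324,76), red (256,28), green (174,20) and yellow (104,57). The lever's white line runs from (153,195) to (342,196), and the shut fingertips are at about (322,297).

```bash
python3 - <<'E'
from fit import *
c=dict(np.load('wrist.npz'))
hub,yaw,r=fit(c,[(324,76),(256,28),(174,20),(104,57)])
e=at_z(c,342,196,.113)[:2]; b=at_z(c,153,195,.113)[:2]
print(e,b,np.linalg.norm(e-hub),'q',np.arctan2(*(e-hub)[::-1])-yaw+1.4,'q2',np.arctan2(*(e-b)[::-1])-yaw+1.4)
print('button',hub+r@[-.098,-.04],at_z(c,238,313,.083))
for z in (.225,.231,.24): print(at_z(c,303,297,z)[:2],at_z(c,342,297,z)[:2])
E
```

```text
hub [0.54373024 0.03419599] yaw -0.2817990568518845 res 0.00020529837507914095
[ 0.53809733 -0.06445229] [0.5451495 0.0613307] 0.09880897782296924 q 0.0539637231914909 q2 0.054995204265432696
button [0.43847231 0.02302598] [0.44156737 0.02210808 0.083     ]
[ 0.51644087 -0.04216   ] [ 0.51563231 -0.0581031 ]
[ 0.51912213 -0.04260871] [ 0.51834638 -0.05790495]
[ 0.52314403 -0.04328179] [ 0.52241748 -0.05760772]
```

```bash
cat >> h.py <<'E'
hub=np.array([.5437,.0340])
def T(t): return np.array([[np.cos(t),np.sin(t)],[np.sin(t),-np.cos(t)]])  # columns: tool x,y in world
def pos(phi,s,r=.085): return hub+r*np.array([np.cos(phi),np.sin(phi)])-s*np.array([-np.sin(phi),np.cos(phi)])
def rows(p0,t0,path):  # path: (xy, t)
    for p,t in path:
        d=T(t0).T@(p-p0)/.25; print([round(d[0],3),round(d[1],3),0],'rot',round(-(t-t0)/.5,3),'->',p.round(4))
E
python3 - <<'E'
from h import *
h=np.pi/2; p=np.array([.510,-.050]); t=-.05
for a,b in ((-1.62,-1.13),(-1.13,-.65),(-.65,-.43)):
    f=np.linspace(a,b,9)[1:]; print('call')
    rows(p,t,[(pos(x,.018),x+h) for x in f]); p=pos(b,.018); t=b+h
E
```

```text
call
[np.float64(0.067), np.float64(0.001), 0] rot -0.124 -> [ 0.5267 -0.0512]
[np.float64(0.088), np.float64(0.004), 0] rot -0.247 -> [ 0.532  -0.0521]
[np.float64(0.109), np.float64(0.005), 0] rot -0.369 -> [ 0.5373 -0.0526]
[np.float64(0.131), np.float64(0.005), 0] rot -0.492 -> [ 0.5426 -0.0529]
[np.float64(0.152), np.float64(0.004), 0] rot -0.614 -> [ 0.5479 -0.0528]
[np.float64(0.173), np.float64(0.001), 0] rot -0.737 -> [ 0.5532 -0.0524]
[np.float64(0.194), np.float64(-0.003), 0] rot -0.859 -> [ 0.5585 -0.0516]
[np.float64(0.215), np.float64(-0.009), 0] rot -0.982 -> [ 0.5637 -0.0506]
call
[np.float64(0.021), np.float64(0.004), 0] rot -0.12 -> [ 0.5687 -0.0492]
[np.float64(0.041), np.float64(0.006), 0] rot -0.24 -> [ 0.5737 -0.0476]
[np.float64(0.062), np.float64(0.007), 0] rot -0.36 -> [ 0.5785 -0.0456]
[np.float64(0.083), np.float64(0.007), 0] rot -0.48 -> [ 0.5832 -0.0434]
[np.float64(0.104), np.float64(0.006), 0] rot -0.6 -> [ 0.5878 -0.0409]
[np.float64(0.124), np.float64(0.004), 0] rot -0.72 -> [ 0.5922 -0.0381]
[np.float64(0.145), np.float64(-0.0), 0] rot -0.84 -> [ 0.5964 -0.0351]
[np.float64(0.165), np.float64(-0.005), 0] rot -0.96 -> [ 0.6005 -0.0318]
call
[np.float64(0.009), np.float64(0.002), 0] rot -0.055 -> [ 0.6023 -0.0302]
[np.float64(0.019), np.float64(0.003), 0] rot -0.11 -> [ 0.604  -0.0285]
[np.float64(0.028), np.float64(0.005), 0] rot -0.165 -> [ 0.6057 -0.0269]
[np.float64(0.038), np.float64(0.006), 0] rot -0.22 -> [ 0.6074 -0.0251]
[np.float64(0.047), np.float64(0.007), 0] rot -0.275 -> [ 0.609  -0.0234]
[np.float64(0.057), np.float64(0.007), 0] rot -0.33 -> [ 0.6105 -0.0216]
[np.float64(0.066), np.float64(0.007), 0] rot -0.385 -> [ 0.612  -0.0197]
[np.float64(0.076), np.float64(0.008), 0] rot -0.44 -> [ 0.6135 -0.0178]
```

>>> drive_tool:
  slide:
    - [0,0,0.1]
    - [0,0,0.2]
    - [0,0,0.3]
    - [0,0,0.4]
    - [0,0,0.5]
    - [0,0,0.592]
    - [0,0,0.592]
    - [0,0,0.592]
  rotation:
    - [0,0,0]
    - [0,0,0]
    - [0,0,0]
    - [0,0,0]
    - [0,0,0]
    - [0,0,0]
    - [0,0,0]
    - [0,0,0]
  gripper: 0

```text
clock: 3.15
eef_pos: [0.5102, -0.0505, 0.0839]
tool_rot: [1.0, -0.025, 0.0, 0.0]
ft_force: [-0.0, -0.7, 0.9]
grip_width: -0.0001
grasp_force: 0.0
```

>>> drive_tool:
  slide:
    - [0.067,0.001,0]
    - [0.088,0.004,0]
    - [0.109,0.005,0]
    - [0.131,0.005,0]
    - [0.152,0.004,0]
    - [0.173,0.001,0]
    - [0.194,-0.003,0]
    - [0.215,-0.009,0]
  rotation:
    - [0,0,-0.124]
    - [0,0,-0.247]
    - [0,0,-0.369]
    - [0,0,-0.492]
    - [0,0,-0.614]
    - [0,0,-0.737]
    - [0,0,-0.859]
    - [0,0,-0.982]

```text
clock: 4.15
eef_pos: [0.5639, -0.0509, 0.0846]
tool_rot: [0.976, 0.22, 0.0, 0.0]
ft_force: [-1.9, 0.2, -0.3]
grip_width: -0.0003
grasp_force: 0.8
```

>>> drive_tool:
  slide:
    - [0.021,0.004,0]
    - [0.041,0.006,0]
    - [0.062,0.007,0]
    - [0.083,0.007,0]
    - [0.104,0.006,0]
    - [0.124,0.004,0]
    - [0.145,0,0]
    - [0.165,-0.005,0]
  rotation:
    - [0,0,-0.12]
    - [0,0,-0.24]
    - [0,0,-0.36]
    - [0,0,-0.48]
    - [0,0,-0.6]
    - [0,0,-0.72]
    - [0,0,-0.84]
    - [0,0,-0.96]

```text
clock: 5.15
eef_pos: [0.6007, -0.0323, 0.0845]
tool_rot: [0.895, 0.445, 0.0, 0.0]
ft_force: [-1.6, -0.1, -0.0]
grip_width: -0.0002
grasp_force: 0.7
```

```bash
python3 - <<'E'
from h import *
c=snap('wrist','w2'); o=bot.get_obs(); print(o['clock'],o['eef_pos'],o['ft_force'],o['grip_width'],c['xyz'])
E
```

```text
5.2 [ 0.60132633 -0.03183251  0.08458327] [ 0.17521997 -0.70040122  0.46799229] -0.00024831672198864335 [0.64452132 0.02454917 0.22668536]
```

View pics/w2.png

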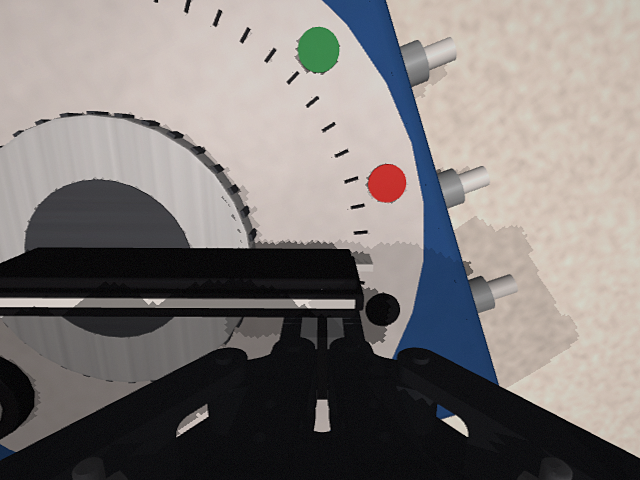

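The lever is against the fingers, with the end of its white line at (358,303) and the pointer at about (362,263). Red is at (387,183), green at (318,50) and black at (382,309).

```bash
python3 - <<'E'
from h import *
c=dict(np.load('wrist.npz'))
ang=lambda p:np.arctan2(*(p[:2]-hub)[::-1])
m=at_z(c,387,183,.061); g=at_z(c,318,50,.061);e=at_z(c,358,303,.113);b=at_z(c,2,302,.113); p=at_z(c,364,263,.061)
print('red',m,ang(m),np.linalg.norm(m[:2]-hub),'green',ang(g),np.linalg.norm(g[:2]-hub))
print('lever end',ang(e),np.linalg.norm(e[:2]-hub),'line dir',np.arctan2(*(e-b)[:2][::-1]),'pointer',ang(p),np.linalg.norm(p[:2]-hub))
print(bot.get_obs()['tool_rot'])
E
```

```text
red [ 0.65320157 -0.00995605  0.061     ] -0.3817293921682205 0.11799460849704774 green 0.12079990604132568 0.11806328777694229
lever end -0.6460426588780345 0.09775370662216107 line dir -0.6509088926443183 pointer -0.6918178398150668 0.10535036153114934
[8.95088076e-01 4.45888679e-01 6.63055524e-04 4.28430968e-04]
```

```bash
python3 - <<'E'
from h import *
h=np.pi/2; f=np.linspace(-.65,-.40,9)[1:]
rows(pos(-.65,.018),-.65+h,[(pos(x,.018),x+h) for x in f])
E
```

```text
[np.float64(0.011), np.float64(0.002), 0] rot -0.062 -> [ 0.6025 -0.03  ]
[np.float64(0.021), np.float64(0.004), 0] rot -0.125 -> [ 0.6045 -0.0281]
[np.float64(0.032), np.float64(0.005), 0] rot -0.188 -> [ 0.6064 -0.0262]
[np.float64(0.043), np.float64(0.006), 0] rot -0.25 -> [ 0.6082 -0.0242]
[np.float64(0.054), np.float64(0.007), 0] rot -0.313 -> [ 0.61   -0.0221]
[np.float64(0.065), np.float64(0.007), 0] rot -0.375 -> [ 0.6117 -0.02  ]
[np.float64(0.075), np.float64(0.008), 0] rot -0.438 -> [ 0.6134 -0.0179]
[np.float64(0.086), np.float64(0.007), 0] rot -0.5 -> [ 0.615  -0.0157]
```

>>> drive_tool:
  slide:
    - [0.011,0.002,0]
    - [0.021,0.004,0]
    - [0.032,0.005,0]
    - [0.043,0.006,0]
    - [0.054,0.007,0]
    - [0.065,0.007,0]
    - [0.075,0.008,0]
    - [0.086,0.007,0]
  rotation:
    - [0,0,-0.062]
    - [0,0,-0.125]
    - [0,0,-0.188]
    - [0,0,-0.25]
    - [0,0,-0.313]
    - [0,0,-0.375]
    - [0,0,-0.438]
    - [0,0,-0.5]

```text
clock: 6.2
eef_pos: [0.615, -0.016, 0.0833]
tool_rot: [0.833, 0.553, 0.0, 0.0]
ft_force: [0.4, -2.0, -0.4]
grip_width: 0.0001
grasp_force: 0.7
```

```bash
python3 - <<'E'
from h import *
c=snap('wrist','w3'); print(bot.get_obs()['clock'])
E
```

```text
6.25
```

View pics/w3.png

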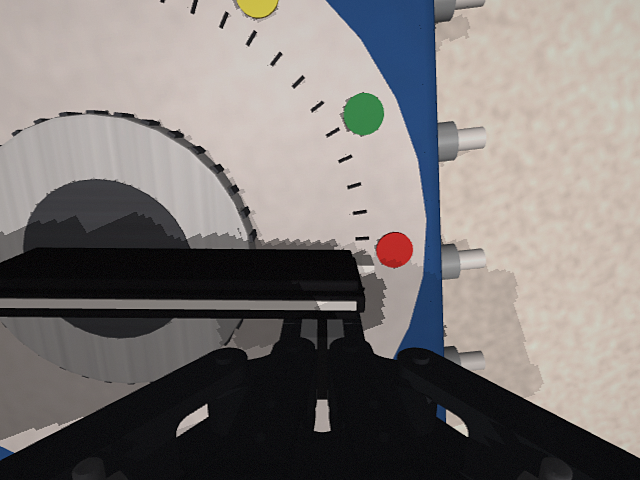

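Red is at (395,250), and the lever line runs from (2,303) to (358,306).

```bash
python3 - <<'E'
from h import *
c=dict(np.load('wrist.npz'))
ang=lambda p:np.arctan2(*(p[:2]-hub)[::-1])
m=at_z(c,395,250,.061);e=at_z(c,358,306,.113);b=at_z(c,2,304,.113)
print('red',ang(m),np.linalg.norm(m[:2]-hub),'end',ang(e),'line',np.arctan2(*(e-b)[:2][::-1]))
h=np.pi/2; rows(pos(-.4,.018),-.4+h,[(pos(x,.018),x+h) for x in (-.395,-.39,-.385,-.383,-.381)])
E
```

```text
red -0.38338754625256094 0.11832597872895037 end -0.40187759721476374 line -0.40356685459541
[np.float64(0.002), np.float64(0.0), 0] rot -0.01 -> [ 0.6152 -0.0153]
[np.float64(0.003), np.float64(0.001), 0] rot -0.02 -> [ 0.6155 -0.015 ]
[np.float64(0.005), np.float64(0.001), 0] rot -0.03 -> [ 0.6157 -0.0146]
[np.float64(0.006), np.float64(0.001), 0] rot -0.034 -> [ 0.6158 -0.0145]
[np.float64(0.006), np.float64(0.001), 0] rot -0.038 -> [ 0.6159 -0.0143]
```

Lever is at about -0.401 and red at -0.382, so 0.019 rad remains. I'll push that, then back off and check.

>>> drive_tool:
  slide:
    - [0.002,0,0]
    - [0.004,0.001,0]
    - [0.005,0.001,0]
    - [0.0065,0.001,0]
    - [0.0065,0.001,0]
    - [0.0065,0.001,0]
    - [-0.05,0,0]
    - [-0.1,0,0]
  rotation:
    - [0,0,-0.01]
    - [0,0,-0.02]
    - [0,0,-0.03]
    - [0,0,-0.038]
    - [0,0,-0.038]
    - [0,0,-0.038]
    - [0,0,-0.038]
    - [0,0,-0.038]

```text
clock: 7.25
eef_pos: [0.6046, -0.0398, 0.0833]
tool_rot: [0.828, 0.56, -0.0, -0.0]
ft_force: [-0.3, -1.4, -0.2]
grip_width: 0.0002
grasp_force: 0.0
```

>>> drive_tool:
  slide:
    - [-0.02,0,-0.1]
    - [-0.04,0,-0.2]
    - [-0.06,0,-0.3]
    - [-0.08,0,-0.4]
    - [-0.1,0,-0.5]
    - [-0.1,0,-0.6]
    - [-0.1,0,-0.6]
    - [-0.1,0,-0.6]
  rotation:
    - [0,0,0]
    - [0,0,0]
    - [0,0,0]
    - [0,0,0]
    - [0,0,0]
    - [0,0,0]
    - [0,0,0]
    - [0,0,0]

```text
clock: 8.25
eef_pos: [0.5952, -0.0626, 0.2322]
tool_rot: [0.828, 0.56, -0.001, -0.0]
ft_force: [0.4, -0.6, 0.2]
grip_width: 0.0
grasp_force: 0.0
```

```bash
python3 - <<'E'
from h import *
c=snap('wrist','w4'); o=bot.get_obs(); print(o['clock'],o['eef_pos'],o['ft_force'])
E
```

```text
8.3 [ 0.59497496 -0.0624575   0.2318195 ] [-0.45683362  0.13794205  0.33715288]
```

View pics/w4.png

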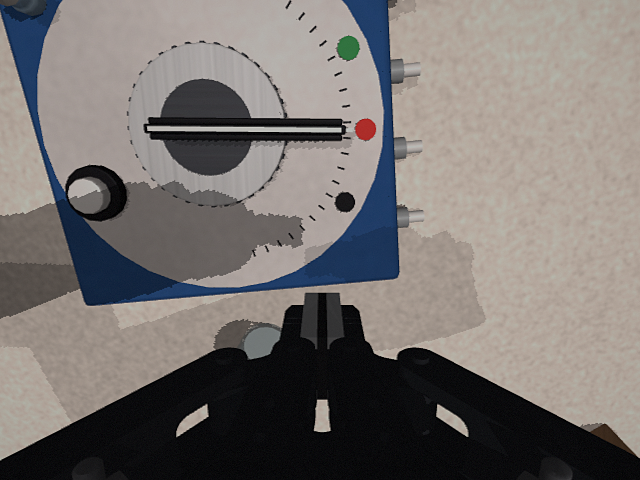

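The pointer meets the red dot at (365,129), and the lever line runs from (147,128) to (343,130). I'll check the angle and plan the button move.

```bash
python3 - <<'E'
from h import *
c=dict(np.load('wrist.npz')); im=c['image'].astype(int)
ang=lambda p:np.arctan2(*(p[:2]-hub)[::-1])
mk=(im[...,0]-im[...,1]>80)&(im[...,0]-im[...,2]>80); mk[:, :340]=0; mk[180:]=0
v,u=np.nonzero(mk); print('red px',u.mean(),v.mean())
g=im[110:145].sum(2); X=np.arange(155,335,5); 
ys=[]
for x in X:
    col=im[122:136,x].sum(1).astype(float); w=np.clip(col-250,0,None); ys.append((w*np.arange(122,136)).sum()/w.sum())
k=np.polyfit(X,ys,1); print(k, np.abs(np.polyval(k,X)-ys).max())
e=at_z(c,343,np.polyval(k,343),.113); b=at_z(c,147,np.polyval(k,147),.113); m=at_z(c,u.mean(),v.mean(),.061)
print('red',ang(m),np.linalg.norm(m[:2]-hub),'end',ang(e),'line',np.arctan2(*(e-b)[:2][::-1]))
yaw=-.281; r=np.array([[np.cos(yaw),-np.sin(yaw)],[np.sin(yaw),np.cos(yaw)]])
bt=hub+r@[-.098,-.04]; print('button',bt,'seen',[at_z(c,88,191,z) for z in (.075,.083)])
d=c['z_map']; print('top z',at_depth(c,86,191),at_depth(c,92,190))
t0=-.381+np.pi/2; p0=np.array([.5953,-.0627]); rows(p0,t0,[(bt,t0)])
E
```

```text
red px 365.2939481268011 128.86167146974063
[7.83715912e-03 1.26910136e+02] 0.16404799986145235
red -0.379110778911157 0.11799769877286267 end -0.3819835523692585 line -0.38795945606433124
button [0.43845103 0.02274588] seen [array([0.4391354 , 0.02679256, 0.075     ]), array([0.4440436 , 0.02616928, 0.083     ])]
top z [0.44144177 0.02688001 0.08103135] [0.44654441 0.02579404 0.08190479]
[np.float64(0.084), np.float64(-0.709), 0] rot -0.0 -> [0.4385 0.0227]
```

The lever is within about 0.005 rad of red. Now the prime button: move above it, then down.

>>> drive_tool:
  slide:
    - [0.01,-0.1,0]
    - [0.02,-0.2,0]
    - [0.04,-0.3,0]
    - [0.05,-0.4,0]
    - [0.06,-0.5,0]
    - [0.08,-0.6,0]
    - [0.088,-0.707,0]
    - [0.088,-0.707,0]
  rotation:
    - [0,0,0]
    - [0,0,0]
    - [0,0,0]
    - [0,0,0]
    - [0,0,0]
    - [0,0,0]
    - [0,0,0]
    - [0,0,0]

```text
clock: 9.3
eef_pos: [0.438, 0.0243, 0.2323]
tool_rot: [0.828, 0.561, -0.001, -0.001]
ft_force: [-0.3, 0.4, 0.3]
grip_width: 0.0001
grasp_force: 0.0
```

>>> drive_tool:
  slide:
    - [0,0,0.1]
    - [0,0,0.2]
    - [0,0,0.3]
    - [0,0,0.4]
    - [0,0,0.48]
    - [0,0,0.54]
    - [0,0,0.56]
    - [0,0,0.56]
  rotation:
    - [0,0,0]
    - [0,0,0]
    - [0,0,0]
    - [0,0,0]
    - [0,0,0]
    - [0,0,0]
    - [0,0,0]
    - [0,0,0]

```text
clock: 10.3
eef_pos: [0.44, 0.0237, 0.0929]
tool_rot: [0.828, 0.56, -0.0, -0.0]
ft_force: [-0.0, 0.5, 0.5]
grip_width: 0.0001
grasp_force: 0.0
```

```bash
python3 - <<'E'
from h import *
c=snap('wrist','w5'); o=bot.get_obs(); print(o['clock'],o['eef_pos'],o['ft_force'])
E
```

```text
10.35 [0.44036696 0.02372411 0.09336087] [ 0.60418425  0.14230618 -0.19460124]
```

View pics/w5.png

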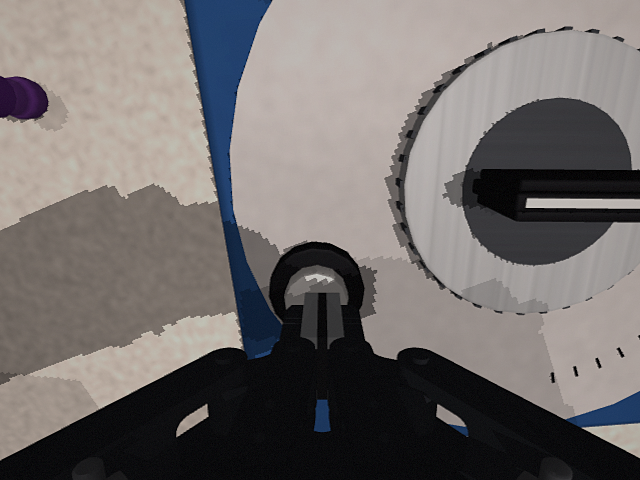

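The fingertips at (322,293) are over the button, whose collar is centred at about (318,290). Pressing in small steps.

>>> drive_tool:
  slide:
    - [0,0,0.02]
    - [0,0,0.035]
    - [0,0,0.045]
    - [0,0,0.05]
    - [0,0,0.055]
    - [0,0,0.06]
    - [0,0,0.06]
    - [0,0,0.06]
  rotation:
    - [0,0,0]
    - [0,0,0]
    - [0,0,0]
    - [0,0,0]
    - [0,0,0]
    - [0,0,0]
    - [0,0,0]
    - [0,0,0]

```text
clock: 11.35
eef_pos: [0.44, 0.0239, 0.0784]
tool_rot: [0.828, 0.56, 0.0, 0.0]
ft_force: [-0.6, 0.8, 3.5]
grip_width: -0.0
grasp_force: 1.7
```

>>> drive_tool:
  slide:
    - [0,0,0.003]
    - [0,0,0.006]
    - [0,0,0.009]
    - [0,0,0.011]
    - [0,0,0.013]
    - [0,0,0.013]
    - [0,0,0.013]
    - [0,0,0.013]
  rotation:
    - [0,0,0]
    - [0,0,0]
    - [0,0,0]
    - [0,0,0]
    - [0,0,0]
    - [0,0,0]
    - [0,0,0]
    - [0,0,0]

```text
clock: 12.35
eef_pos: [0.44, 0.0239, 0.0759]
tool_rot: [0.828, 0.56, 0.0, 0.0]
ft_force: [-4.1, 1.1, 11.4]
grip_width: 0.0001
grasp_force: 5.8
```

>>> drive_tool:
  slide:
    - [0,0,0.003]
    - [0,0,0.005]
    - [0,0,0.005]
    - [0,0,0.005]
    - [0,0,0.005]
    - [0,0,0.005]
    - [0,0,0.005]
    - [0,0,0.005]
  rotation:
    - [0,0,0]
    - [0,0,0]
    - [0,0,0]
    - [0,0,0]
    - [0,0,0]
    - [0,0,0]
    - [0,0,0]
    - [0,0,0]

```text
clock: 13.35
eef_pos: [0.4401, 0.0239, 0.0758]
tool_rot: [0.828, 0.56, 0.001, 0.0]
ft_force: [-6.4, -1.3, 21.0]
grip_width: 0.0003
grasp_force: 10.3
```

The force rose to 21 N while z stayed at 0.0758, about 6 mm below the button's rest height of 0.082. That means it is at its stop. Releasing.

>>> drive_tool:
  slide:
    - [0,0,-0.03]
    - [0,0,-0.08]
    - [0,0,-0.16]
    - [0,0,-0.26]
    - [0,0,-0.36]
    - [0,0,-0.46]
    - [0,0,-0.56]
    - [0,0,-0.6]
  rotation:
    - [0,0,0]
    - [0,0,0]
    - [0,0,0]
    - [0,0,0]
    - [0,0,0]
    - [0,0,0]
    - [0,0,0]
    - [0,0,0]

```text
clock: 14.35
eef_pos: [0.4409, 0.0239, 0.2253]
tool_rot: [0.828, 0.56, 0.001, 0.001]
ft_force: [-0.1, 0.2, 0.2]
grip_width: 0.0003
grasp_force: 0.0
```

>>> drive_tool:
  slide:
    - [-0.1,-0.1,0]
    - [-0.2,-0.2,0]
    - [-0.3,-0.2,0]
    - [-0.4,-0.2,0]
    - [-0.5,-0.2,0]
    - [-0.6,-0.2,0]
    - [-0.7,-0.2,0]
    - [-0.7,-0.2,0]
  rotation:
    - [0,0,0]
    - [0,0,0]
    - [0,0,0]
    - [0,0,0]
    - [0,0,0]
    - [0,0,0]
    - [0,0,0]
    - [0,0,0]

```text
clock: 15.35
eef_pos: [0.3278, -0.1207, 0.2233]
tool_rot: [0.829, 0.559, -0.0, -0.0]
ft_force: [0.5, 0.4, -0.3]
grip_width: -0.0001
grasp_force: 0.0
```

```bash
python3 - <<'E'
from h import *
c=snap('top','top2'); o=bot.get_obs(); print(o['clock'],o['eef_pos'],o['ft_force'])
cv2.imwrite('pics/top2c.png',cv2.resize(cv2.imread('pics/top2.png')[120:350,130:450],None,fx=2.5,fy=2.5,interpolation=cv2.INTER_CUBIC))
E
```

```text
15.4 [ 0.32814093 -0.12011302  0.22336907] [ 0.49896892 -0.2951079  -0.11909367]
```

View pics/top2c.png

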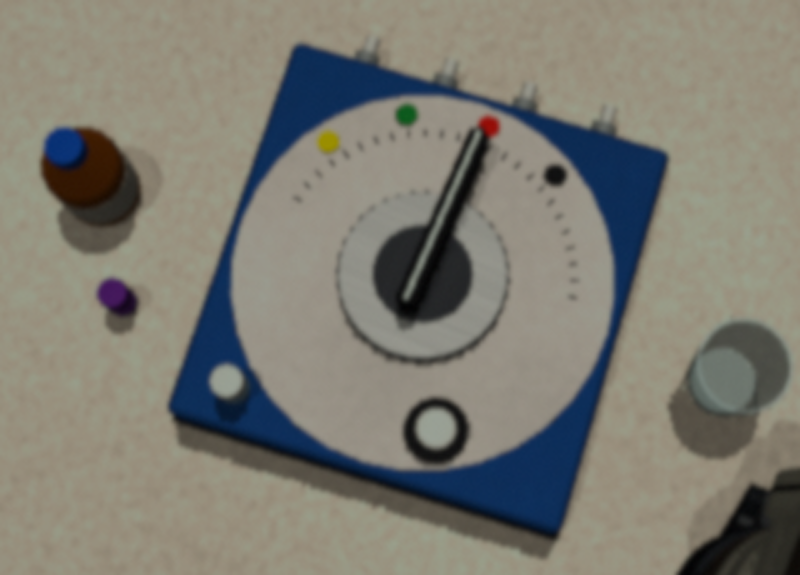

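The lever points at red (489,126 in the crop). The button is back up at (434,430), and the bottle, beaker and vial haven't moved. Handing in.

```bash
python3 -c "
from workcell import bot
print(bot.job_done())"
```

```text
the job is handed in; nothing more can be done
None
```

The job is handed in: the lever was pushed to within about 0.01 rad of the red mark's centre without pinching, the prime button was then pressed to its stop and released, and the bottle, beaker and vial stayed where they stood (about 15 s on the robot's clock; no verdict was returned).

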